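# Raise the colour-viewing lamp to its tape mark and lock the cam lever, still holding it

## Robot

A 6-joint arm with a two-finger parallel gripper is mounted at the origin on the work surface. World frame = base frame: x ahead of the robot, y to its left, z up, the work surface at z = 0. Lengths are in m, angles in rad, forces in N, time in s.
With the tool pointing down it reaches from about 0.375 to 0.975 m from the base axis. Payload 3.8 kg.
Tool frame: the origin (TCP) lies midway between the tips of the shut fingers; the grasp point (between the pads) lies 19 mm behind it; z points along the fingers, y is the line along which they close (so a half turn about z gives the same grasp; the last joint's range is limited). The gripper opens to 85 mm and grips with 20 to 120 N. Pads are 22 mm wide; open, the fingers measure 114 mm over their backs; the gripper's body (76 mm by 85 mm) begins 54 mm behind the grasp point. The pads swing forward as they close: fully open they stand 13 mm farther back than shut.
Start: joints at [1.283, 0.264, 1.604, -0, 1.274, -0.037], TCP at [0.168, 0.654, 0.231] pointing down, gripper open.
Joint ranges: [-2.63, 2.63], [-0.94, 2.18], [0.31, 2.57], [-1.31, 4.45], [0, 2.66], [-2.55, 2.55]. Speed limits (rad/s): [2.57, 2.57, 3.14, 3.14, 3.14, 3.14].

## Interface

Orientations are given as a rotation vector (axis times angle).
In Python, from workcell import bot gives the robot as it stands.
- The arm moves only by the tool servo_tool, never from a script. Its argument "series" is a list of rows, each a list of 7 numbers: the shift along the world's x, y, z in units of 0.15 m (1.0 is 0.15 m), then the turn, a rotation vector about the world's x, y, z in units of 180 degrees (1.0 is 180 degrees), then the closure, from 0 (fully open) to 1 (shut). A call has 1 to 20 rows; each row is the pose to reach, as a shift and turn from the pose commanded when the call began, turning the shorter way round; what a row does not reach only later rows make up. A row lasts 1/10 s, in which the tool goes at most 50 mm and 8.59 degrees, less where a joint would pass 70% of its speed; a pose out of reach is approached as far as the arm can. A call with a number of a shift or a turn outside -1 to 1 is refused whole. A call with a gripper value outside its range is refused whole. The fingers move at their own pace and stop on an object; "newtons" is the grip in N (left out, the last holds). Time passes only in rows, so rows that repeat a pose let the fingers close. It gives the time, the measured TCP pose, the force, the opening and the grip force at its end, in the units of the state.
- bot.read_state(): the state, without advancing time (a new reading comes with each control period).
- bot.read_camera(name): name is "side" or "top" or "wrist"; returns the picture (384x512x3 uint8, red, green, blue); there is no depth.
- bot.camera_info(name): a dict with "vertical_fov" (degrees; the focal length in pixels is half the picture's height over the tangent of half this angle, whatever the lens; pixels are square), "cx", "cy" (the principal point, pixels), "dist" ([k1, k2, p1, p2, k3] as OpenCV has them; the pictures are not rectified), "R" (3x3) and "t" (3): a world point X has camera coordinates R X + t. Camera axes: x right, y down, z forward; pixel columns grow to the right and rows downward; lengths in m; the calibration is good to about 2 mm. A picture is of the moment at which its call begins: read the wrist's pose just before it. camera_info takes no time and is no camera call; for the wrist camera it gives the pose at the moment of the call.
- bot.finish_job(): hands the job in; it is judged then, once.
Trained networks look in the newest picture that a camera, given by its name, has taken for a name from the list of things; names that differ only in an ending like _2 or _b are one class to them, and where a whole thing is asked for, a point or a joint stands for the part that bears it (a point fixed in the world has none). Each returns a list of dicts, best first, with "score" (0 to 1); they miss things now and then, are a little off and sometimes report something else, mostly with a low value. They report only what shows in the picture. A call takes as long as a camera call.
- bot.recognise(target, camera): "box" ([left, top, right, bottom] as shares, 0 to 1, of the picture: columns of its width, rows of its height, round what is visible of it).
- bot.trace(target, camera): "mask" (384x512 bool, what is visible of it) and "box" ([left, top, right, bottom] as shares, 0 to 1, of the picture: columns of its width, rows of its height, round what is visible of it).
- bot.mark_of(target, camera): "at" ([row, column] as shares, 0 to 1, of the picture: columns of its width, rows of its height: a listed point, or the origin of a listed thing).
The state is a dict: "time": time; "q": joint angles; "joint_vel": joint speeds; "joint_torque": joint torques, N m; "tool_pos": TCP position; "tcp_rot": TCP orientation; "wrist_force": force on the tool from outside, world axes, zero at the start; "torque": the same for the moment, N m; "width": opening from 0.0 (shut) to 1.0 (fully open); "grip_force": force on a finger pad.
Only numpy, scipy, OpenCV 4.12 (cv2) and the standard library are available. Lean on these libraries where they do the work, as an engineer would, in place of code of your own. Each camera call takes 0.05 s, during which the arm holds its last target. There are 200 camera calls.

## Task

On the colour-viewing stand, take hold of the black cam lever, swing it open, lift the lamp carriage by the lever until the carriage's top edge lies on the dark tape band round the post, and there swing the lever fully closed again. Never let the carriage drop, do not disturb the pots, can and other things on the counter, and finish with the gripper still holding the closed lever, the lamp at its mark.

Things in the scene. Friction and masses are not known exactly. Their poses are not given: they have to be found in the camera images.
- stand: colour-viewing lamp stand, fixed to the counter: a dark flat base plate 270 x 210 x 12 mm with a vertical aluminium post 26 mm in diameter and 400 mm tall. Origin on the post's axis at counter height; z up; x points from the post to the lamp side (away from the robot and turned 0.15 to 0.75 rad to the robot's right). The plate reaches 70 mm to -x, 200 mm to +x and 105 mm to either side of the post.
- carriage (a joint): height of the lamp carriage on the post in m, 0 on its stop collar, grows upwards, travel 0.20. The carriage (0.6 to 0.8 kg with lamp and lever) is a grey clamp block 48 mm in diameter and 60 mm tall round the post, with a flat white lamp head reaching 203 mm from the post's axis to the stand's +x. With the cam lever closed it stays where it is; with the lever open it is loose and sinks to its stop unless carried.
- carriage_top (a point): point on the top edge of the carriage's clamp block, at the robot's side of the post, 24 mm from the post's axis. The lever's mid-height lies 30 mm below it.
- band_mid (a point): mid-height of the band of dark tape round the post, on the post's axis, above the carriage; the band is 10 mm high and does not move
- lever (a joint): angle of the cam lever in rad: 0 = closed (locked, handle pointing from the post along the stand's -x, to the robot's side), opens to 1.25, counter-clockwise seen from above (handle swings to the stand's -y). The cam grips the post below about 0.84 and is quite free above 0.9; moving the handle takes only a few newtons at the grip point. It turns in a level plane, about a vertical pin, and stays where it is left.
- lever_pin (a point): centre of the lever's vertical hinge pin, 30 mm from the post's axis on the stand's -x side, at the handle's mid-height; axes as lever_grip
- lever_grip (a point): middle of the lever's black handle, 80 mm from the pin; a level bar 14 mm thick and 24 mm tall, its grip zone from 48 to 103 mm from the pin. Axes of the lever: -x along the handle away from the pin, z up, y across its thickness. Nothing stands within 50 mm below it.
- pot_a: bystander: white sample pot, 53 mm wide, 58 mm tall, on the stand's plate under the lamp; origin under its centre
- pot_b: bystander: the same kind of pot beside it; origin under its centre
- quart_can: bystander: quart paint can, 107 mm wide, 118 mm tall, left of the stand; origin under its centre
- tape_roll: bystander: roll of masking tape lying flat, 100 mm wide, 24 mm high, right of the stand; origin under its centre
- brush: bystander: paint brush lying flat, 190 mm long; origin under its middle
- putty_knife: bystander: putty knife lying flat, 200 mm long; origin under its middle
- calculator: bystander: desk calculator 150 x 100 x 18 mm; origin under its centre

How it is judged:
By the outcome, as a careful person would: the job done as asked, in the order asked, and still so for the second after the job is handed in, while the arm keeps its last pose, push and grip.
It also fails if it takes over 48 s, if anything falls off the work surface, if the arm or the gripper's body presses on something with over 40 N, if the wrist force passes 120 N, or if a joint passes its speed limit or range.

## Working session

There is one attempt and no reset: what is moved stays moved. The work goes in short steps, Python scripts to look and compute and a tool call to move; the robot and the scene stay as the last step left them, time stands still between calls to the robot, and variables do not carry over. Pictures are saved under pics/ and viewed, at most 10 in all, crops included, and the job is handed in when it is done.

Besides the shell and the picture viewer there is one more tool, called by a JSON object that holds its "method" and its "body", one argument or row to a line. servo_tool: Moves the arm, as the interface text tells. Shifts and turns lie within -1 to 1; 1 stands for 0.15 m of shift or 180 degrees of turn. Its arguments: {"type":"object","properties":{"series":{"type":"array","items":{"type":"array","items":{"type":"number"}}},"newtons":{"type":"number"}},"required":["series"]}

```bash
mkdir -p pics
cat > h.py <<'E'
import numpy as np, cv2
from workcell import bot
def cam(n):
    c=bot.camera_info(n); f=192/np.tan(np.radians(c["vertical_fov"])/2)
    K=np.array([[f,0,c["cx"]],[0,f,c["cy"]],[0,0,1]]); return K,np.array(c["dist"],float),np.array(c["R"]),np.array(c["t"])
def ray(C,uv):
    K,d,R,t=C; p=cv2.undistortPoints(np.array([[uv]],float),K,d)[0,0]
    v=R.T@np.array([p[0],p[1],1]); return -R.T@t, v/np.linalg.norm(v)
def tri(obs):
    A=np.zeros((3,3));b=np.zeros(3)
    for C,uv in obs:
        o,v=ray(C,uv);P=np.eye(3)-np.outer(v,v);A+=P;b+=P@o
    X=np.linalg.solve(A,b)
    return X,[float(np.linalg.norm((np.eye(3)-np.outer(v,v))@(X-o))) for o,v in (ray(*q) for q in obs)]
def proj(C,X):
    K,d,R,t=C; return cv2.projectPoints(np.array([X],float),cv2.Rodrigues(R)[0],t,K,d)[0][0,0]
E
python3 - <<'E'
from h import *
s=bot.read_state();print(s)
C={}
M={}
for n in("side","top","wrist"):
    C[n]=cam(n);im=bot.read_camera(n);cv2.imwrite(f"pics/{n}0.png",im[:,:,::-1])
    print(n,"pos",(-C[n][2].T@C[n][3]).round(3))
    for p in("carriage_top","band_mid","lever_pin","lever_grip","stand"):
        r=bot.mark_of(p,n)
        M[n,p]=[(round(q["score"],2),np.round([q["at"][1]*512,q["at"][0]*384],1).tolist()) for q in r[:2]];print(n,p,M[n,p])
for p in("carriage_top","band_mid","lever_pin","lever_grip","stand"):
    o=[(C[n],M[n,p][0][1]) for n in("side","top") if M[n,p]]
    if len(o)==2: print(p,tri(o))
a=cv2.imread("pics/side0.png");b=cv2.imread("pics/top0.png")
cv2.imwrite("pics/st.png",cv2.resize(np.hstack([a,b]),(800,300)))
E
```

```text
{'time': 0.0, 'q': array([ 1.28308099e+00,  2.64784745e-01,  1.60539594e+00, -1.72139266e-05,
        1.27370633e+00, -3.68988282e-02]), 'joint_vel': array([-0.00189946,  0.00116477, -0.00084831,  0.00069449,  0.00116714,
       -0.00066274]), 'joint_torque': array([ 1.05589999e-03, -5.15114450e+01, -3.67306995e+01,  1.25639394e-04,
        1.30141043e-02,  1.01092365e-05]), 'tool_pos': array([0.16732656, 0.65316245, 0.2299289 ]), 'tcp_rot': array([-0.39289728, -3.11656799,  0.00356039]), 'wrist_force': array([-0.81115597, -0.45568663,  0.12394096]), 'torque': array([ 0.04042183, -0.01181514, -0.01776259]), 'grip_force': 0.0, 'width': 1.0060190730789837}
side pos [-0.255 -0.747  1.265]
side carriage_top [(0.92, [231.5, 166.4])]
side band_mid [(0.56, [352.9, 295.1]), (0.52, [271.6, 243.7])]
side lever_pin [(0.58, [228.0, 170.3])]
side lever_grip [(0.72, [207.0, 178.1])]
side stand [(0.72, [236.6, 202.2])]
top pos [ 0.183 -0.007  1.859]
top carriage_top [(0.97, [207.8, 170.0])]
top band_mid []
top lever_pin [(0.34, [195.5, 191.9])]
top lever_grip [(0.55, [195.0, 190.0])]
top stand [(0.89, [219.9, 183.9])]
wrist pos [0.09  0.674 0.373]
wrist carriage_top []
wrist band_mid []
wrist lever_pin []
wrist lever_grip []
wrist stand []
carriage_top (array([0.59172988, 0.1532336 , 0.16984489]), [0.005655718965577892, 0.0056557189655778925])
lever_pin (array([0.53858635, 0.17301222, 0.16469962]), [0.03391643454433213, 0.033916434544332])
lever_grip (array([0.5188695 , 0.20449281, 0.12940461]), [0.00815935552323223, 0.00815935552323238])
stand (array([0.57045555, 0.11358475, 0.02759531]), [0.004054985275594492, 0.004054985275594465])
```

Run:
```python
import cv2,numpy as np
a=cv2.imread("pics/side0.png")[100:280,130:370];b=cv2.imread("pics/top0.png")[100:280,130:370]
cv2.imwrite("pics/st2.png",np.hstack([cv2.resize(x,(400,300),interpolation=2) for x in (a,b)]))
```

```text
(no output)
```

View pics/st.png

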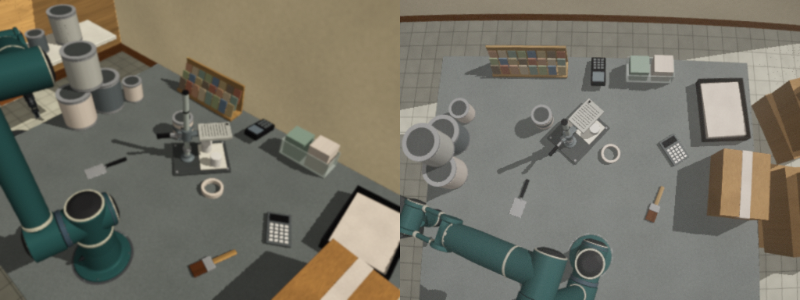

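View pics/st2.png

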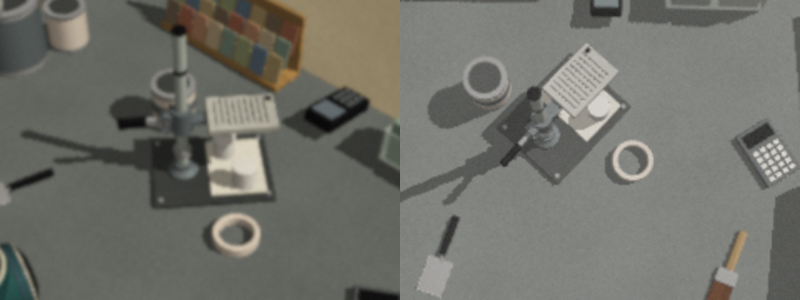

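The side view shows the post top at about (238,118), the band at about (238,143), the block's top edge at about (238,165) and the black handle at about (208,174). In the top view the post top is at about (210,156) and the handle at about (197,192).

Run:
```python
from h import *
S=cam("side");T=cam("top")
for n,a,b in(("posttop",(238,118),(210.4,155.8)),("grip",(208.6,173.8),(197,192)),("tip",(201,174),(191.5,198)),):
    print(n,tri([(S,a),(T,b)]))
def onz(C,uv,z):
    o,v=ray(C,uv);return (o+v*(z-o[2])/v[2]).round(3)
# plate corners in crop coords top: left, top?, right, bottom
for c in((484,132),(556,183),(629,105)): print("plate",onz(T,((c[0]-400)*.6+130,c[1]*.6+100),.012))
W=cam("wrist");print(W[2].round(3),W[0][0,0], onz(W,(256,192),0))
for n in("side","top"):
  bot.read_camera(n)
  for p in ("lever","carriage","stand"):
    for q in bot.recognise(p,n)[:1]: print(n,p,q["score"],(np.array(q["box"])*[512,384,512,384]).round(1))
```

```text
posttop (array([0.59119675, 0.12167369, 0.39489856]), [0.0013191002085905382, 0.0013191002085905963])
grip (array([0.50893858, 0.18938043, 0.16505253]), [0.002698339033056953, 0.002698339033057061])
tip (array([0.48688166, 0.20783158, 0.16652042]), [0.0006393548065386891, 0.0006393548065387592])
plate [0.593 0.277 0.012]
plate [0.469 0.093 0.012]
plate [ 0.671 -0.083  0.012]
[[ 0.249  0.969  0.001]
 [ 0.918 -0.236  0.318]
 [ 0.308 -0.078 -0.948]] 301.0888890632602 [0.214 0.648 0.   ]
side lever 0.47 [202.3 172.  231.1 178.1]
side stand 0.71 [196.  112.1 301.5 223.7]
top lever 0.48 [193.1 178.3 208.  200.9]
top carriage 0.76 [189.9 127.8 257.7 201.3]
top stand 0.6 [191.9 125.7 269.  209.1]
```

{"method": "servo_tool", "body": {
  "series": [
    [0.1,-0.1,0.3,0,0,-0.03,0],
    [0.3,-0.3,0.6,0,0,-0.07,0],
    [0.5,-0.5,0.8,0,0,-0.1,0],
    [0.75,-0.75,0.8,0,0,-0.139,0],
    [1,-1,0.8,0,0,-0.139,0],
    [1,-1,0.8,0,0,-0.139,0]
  ]
}}

```text
time: 1.9
tool_pos: [0.3204, 0.5012, 0.3526]
tcp_rot: [1.063, 2.954, 0.002]
wrist_force: [0.3, -0.6, -0.1]
width: 1.004
grip_force: 0.0
```

{"method": "servo_tool", "body": {
  "series": [
    [0.3,-0.3,0,-0.02,-0.025,0,0],
    [0.5,-0.6,0,-0.04,-0.05,0,0],
    [0.7,-0.8,0,-0.06,-0.08,0,0],
    [1,-1,0,-0.088,-0.108,0,0],
    [1,-1,0,-0.088,-0.108,0,0]
  ]
}}

```text
time: 2.4
tool_pos: [0.4677, 0.3526, 0.3494]
tcp_rot: [0.915, 2.562, -0.207]
wrist_force: [0.1, 0.8, -0.4]
width: 1.001
grip_force: 0.0
```

{"method": "servo_tool", "body": {
  "series": [
    [0,-0.3,0,0,0,0,0],
    [0,-0.6,0,0,0,0,0],
    [0,-0.87,0,0,0,0,0],
    [0,-0.87,0,0,0,0,0],
    [0,-0.87,0,0,0,0,0]
  ]
}}

```text
time: 2.9
tool_pos: [0.4673, 0.2235, 0.3516]
tcp_rot: [0.92, 2.563, -0.199]
wrist_force: [-0.0, 0.9, 0.5]
width: 0.999
grip_force: 0.0
```

```bash
cat > look.py <<'E'
from h import *
import sys,json
k=sys.argv[1]
s=bot.read_state();print(s["time"],s["tool_pos"].round(4),s["tcp_rot"].round(4),s["q"].round(2))
C=cam("wrist");im=bot.read_camera("wrist");cv2.imwrite(f"pics/w{k}.png",im[:,:,::-1])
out={}
for p in("carriage_top","band_mid","lever_pin","lever_grip"):
    for q in bot.mark_of(p,"wrist")[:1]:
        out[p]=[q["at"][1]*512,q["at"][0]*384];print(p,round(q["score"],2),np.round(out[p],1))
for p in("lever","quart_can"):
    for q in bot.recognise(p,"wrist")[:1]: print(p,q["score"],(np.array(q["box"])*[512,384,512,384]).round(1))
json.dump({"C":[np.asarray(c).tolist() for c in C],"m":out},open(f"w{k}.json","w"))
E
python3 look.py 1
```

```text
2.9 [0.4673 0.2235 0.3516] [ 0.92    2.5632 -0.1987] [ 0.68 -0.17  1.9  -0.44  1.34 -0.12]
carriage_top 0.84 [251.5 207.9]
band_mid 0.87 [248.4 301.4]
lever_pin 0.76 [250.  186.9]
lever_grip 0.82 [249.7 132.2]
lever 0.7 [238.5 109.7 257.4 189. ]
quart_can 0.83 [325.3 106.2 418.  203.5]
```

View pics/w1.png

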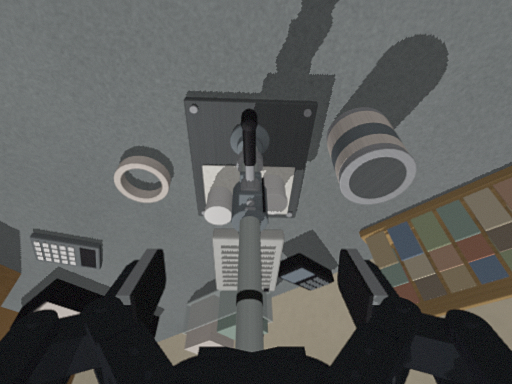

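The wrist view (upside-down) shows the handle from (249,112) to (249,165), its pin near (250,187), the block's top near (251,208) and the tape band at about (250,297). The lever lines up with the image column, so the yaw is right. I'll take a second view, shifted sideways and down.

{"method": "servo_tool", "body": {
  "series": [
    [-0.2,-0.25,-0.13,0,0,0,0],
    [-0.42,-0.51,-0.27,0,0,0,0],
    [-0.42,-0.51,-0.27,0,0,0,0],
    [-0.42,-0.51,-0.27,0,0,0,0],
    [-0.42,-0.51,-0.27,0,0,0,0]
  ]
}}

```text
time: 3.75
tool_pos: [0.4057, 0.148, 0.3122]
tcp_rot: [0.917, 2.561, -0.198]
wrist_force: [0.5, -0.6, -0.5]
width: 1.0
grip_force: 0.0
```

```bash
python3 look.py 2
python3 - <<'E'
from h import *
import json
v=[json.load(open(f"w{k}.json")) for k in(1,2)]
S=cam("side")
for p in v[0]["m"]:
    if p in v[1]["m"]:
        o=[([np.array(c) for c in w["C"]],w["m"][p]) for w in v]
        X,e=tri(o);print(p,X.round(4),np.round(e,4),"side px",proj(S,X).round(1))
E
```

```text
3.75 [0.4057 0.148  0.3122] [ 0.9166  2.5612 -0.1981] [ 0.63 -0.36  2.11 -0.44  1.29 -0.16]
carriage_top 0.87 [339.4 233.1]
band_mid 0.54 [354.3 341.1]
lever_pin 0.57 [332.5 211.8]
lever_grip 0.57 [347.9 156.2]
lever 0.72 [274.8 127.1 360.4 315.6]
quart_can 0.71 [388.9 119.1 507.8 222.1]
carriage_top [0.5697 0.1411 0.1966] [0.0001 0.0001] side px [230.8 164.9]
band_mid [0.5889 0.1207 0.3   ] [0.0003 0.0003] side px [238.  141.8]
lever_pin [0.5643 0.1427 0.1674] [0.0017 0.0017] side px [229.7 171.6]
lever_grip [0.5025 0.1936 0.167 ] [0.0015 0.0015] side px [207.2 173.6]
```

View pics/w2.png

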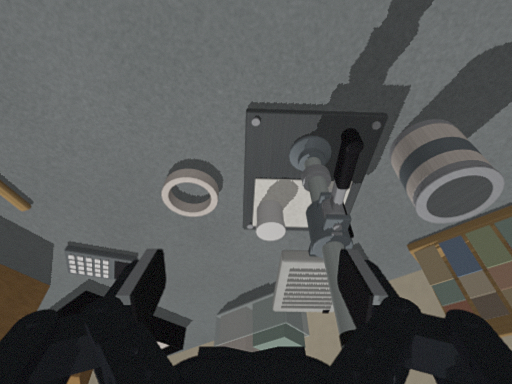

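Run:
```python
from h import *
import json
w=json.load(open("w1.json"));C=[np.array(c) for c in w["C"]]
g=cv2.imread("pics/w1.png",0);print(g[284:310,244:256].mean(1).round())
gs=cv2.imread("pics/side0.png",0)
S=cam("side")
print("side rows112-170",gs[112:170,236:240].mean(1).round())
def fit(C,c0,rows):
    ax=np.array([.590,.1212]);cc=(-C[2].T@C[3]);d=cc[:2]-ax;d/=np.linalg.norm(d);p=ax+.013*d
    for z in np.arange(.28,.315,.005): print(round(z,3),proj(C,[*p,z]).round(2))
print("w1");fit(C,0,0);print("side");fit(S,0,0)
cc=-S[2].T@S[3]; ax=np.array([.590,.1212]);d=cc[:2]-ax;d/=np.linalg.norm(d)
for z in(.19,.1966,.4):print("side z",z,proj(S,[*(ax+(.024 if z<.3 else .013)*d),z]))
```

```text
[103. 104. 104. 105. 106.  80.  30.  16.  20.  18.  18.  18.  19.  15.
  31.  80. 105. 105. 104. 104. 104. 104. 104. 103. 104. 104.]
side rows112-170 [ 59.  56.  46.  32.  20.  16.  15.  17.  30.  62.  96. 116. 120. 122.
 121. 121. 120. 120. 119. 119. 119. 118. 118. 118. 118. 117. 117. 117.
 116. 112. 101.  74.  52.  68.  93. 108. 112. 112. 111. 111. 110. 110.
 110. 110. 109. 109. 108. 107. 108. 106. 106. 105. 104. 103. 102. 101.
  96.  86.]
w1
0.28 [249.53 276.87]
0.285 [249.53 281.26]
0.29 [249.53 285.76]
0.295 [249.53 290.36]
0.3 [249.54 295.08]
0.305 [249.54 299.92]
0.31 [249.54 304.89]
side
0.28 [238.37 148.71]
0.285 [238.33 147.56]
0.29 [238.3 146.4]
0.295 [238.26 145.23]
0.3 [238.23 144.06]
0.305 [238.19 142.89]
0.31 [238.16 141.7 ]
side z 0.19 [239.03171814 170.70521486]
side z 0.1966 [238.98947735 169.30092442]
side z 0.4 [237.4764302  119.41173195]
```

Band mid-height measures z ≈ 0.300 in both the wrist and side views. The block's top is at 0.1966 and the handle's mid-height at 0.167, which fits the 30 mm given. The lift is therefore about 0.103 m.

{"method": "servo_tool", "body": {
  "series": [
    [0.2,0.1,-0.1,0.022,0.027,0,0],
    [0.4,0.2,-0.2,0.044,0.054,0,0],
    [0.65,0.3,-0.35,0.088,0.108,0,0],
    [0.65,0.3,-0.35,0.088,0.108,0,0],
    [0.65,0.3,-0.35,0.088,0.108,0,0],
    [0.65,0.3,-0.35,0.088,0.108,0,0]
  ]
}}

```text
time: 4.7
tool_pos: [0.5023, 0.1915, 0.2581]
tcp_rot: [1.06, 2.957, -0.002]
wrist_force: [-0.4, -0.3, -0.6]
width: 1.001
grip_force: 0.0
```

```bash
python3 look.py 3
python3 - <<'E'
from h import *
from scipy.spatial.transform import Rotation as Ro
s=bot.read_state();R=Ro.from_rotvec(s["tcp_rot"]).as_matrix();print(R.round(4),np.degrees(np.arctan2(R[1,1],R[0,1])))
C=cam("wrist");print(proj(C,[.503,.193,.167]),proj(C,[.5655,.1415,.167]))
E
```

```text
4.7 [0.5023 0.1915 0.2581] [ 1.0602e+00  2.9565e+00 -1.8000e-03] [ 0.32 -0.01  1.86 -0.    1.29 -0.56]
carriage_top 0.95 [252.  302.9]
band_mid 0.38 [249.9 232.6]
lever_pin 0.57 [251.2 278.6]
lever_grip 0.82 [251.9 194. ]
lever 0.57 [238.  159.9 266.1 277. ]
quart_can 0.7 [341.5 192.3 475.2 310.7]
[[-7.738e-01  6.334e-01  2.500e-03]
 [ 6.334e-01  7.738e-01  5.000e-04]
 [-1.600e-03  2.000e-03 -1.000e+00]] 50.696464562501816
[251.94232919 193.72720179] [251.64133076 278.14838085]
```

View pics/w3.png

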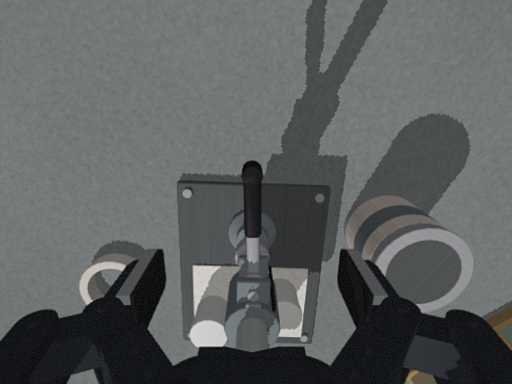

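The projected grip point (251.9,193.7) matches the detection (251.9,194.0), and the handle lies midway between the fingers. I'll descend and close.

{"method": "servo_tool", "body": {
  "series": [
    [0,0.01,-0.3,0,0,0,0],
    [0.005,0.01,-0.55,0,0,0,0],
    [0.005,0.01,-0.73,0,0,0,0],
    [0.005,0.01,-0.73,0,0,0,0],
    [0.005,0.01,-0.73,0,0,0,0]
  ],
  "newtons": 60
}}

```text
time: 5.55
tool_pos: [0.5025, 0.1936, 0.1494]
tcp_rot: [1.058, 2.958, -0.0]
wrist_force: [0.2, 0.1, 0.5]
width: 1.0
grip_force: 0.0
```

{"method": "servo_tool", "body": {
  "series": [
    [0,0,0,0,0,0,0.5],
    [0,0,0,0,0,0,0.7],
    [0,0,0,0,0,0,0.9],
    [0,0,0,0,0,0,1],
    [0,0,0,0,0,0,1],
    [0,0,0,0,0,0,1],
    [0,0,0,0,0,0,1],
    [0,0,0,0,0,0,1]
  ]
}}

```text
time: 6.35
tool_pos: [0.5026, 0.193, 0.1483]
tcp_rot: [-1.059, -2.957, 0.001]
wrist_force: [0.3, -2.7, -2.4]
width: 0.153
grip_force: 61.0
```

```bash
python3 -c "
import numpy as np
r=np.array([-.0625,.0515])
for th in np.arange(.1,1.16,.1):
    c,s=np.cos(th),np.sin(th);d=np.array([[c,-s],[s,c]])@r-r
    print(round(th,2),(d/.15).round(3),round(th/np.pi,4))"
```

```text
0.1 [-0.032 -0.043] 0.0318
0.2 [-0.06 -0.09] 0.0637
0.3 [-0.083 -0.138] 0.0955
0.4 [-0.101 -0.189] 0.1273
0.5 [-0.114 -0.242] 0.1592
0.6 [-0.121 -0.295] 0.191
0.7 [-0.123 -0.349] 0.2228
0.8 [-0.12  -0.403] 0.2546
0.9 [-0.111 -0.456] 0.2865
1.0 [-0.097 -0.508] 0.3183
1.1 [-0.078 -0.559] 0.3501
```

{"method": "servo_tool", "body": {
  "series": [
    [-0.032,-0.043,0,0,0,0.032,1],
    [-0.06,-0.09,0,0,0,0.064,1],
    [-0.083,-0.138,0,0,0,0.0955,1],
    [-0.101,-0.189,0,0,0,0.127,1],
    [-0.114,-0.242,0,0,0,0.159,1]
  ]
}}

```text
time: 6.85
tool_pos: [0.4858, 0.1568, 0.1483]
tcp_rot: [0.289, 3.128, 0.0]
wrist_force: [4.0, -0.7, -4.5]
width: 0.152
grip_force: 60.5
```

{"method": "servo_tool", "body": {
  "series": [
    [-0.007,-0.053,0,0,0,0.032,1],
    [-0.009,-0.107,0,0,0,0.0636,1],
    [-0.006,-0.161,0,0,0,0.0955,1],
    [0.003,-0.214,0,0,0,0.127,1],
    [0.017,-0.266,0,0,0,0.159,1],
    [0.036,-0.317,0,0,0,0.191,1],
    [0.036,-0.317,0,0,0,0.191,1],
    [0.036,-0.317,0,0,0,0.191,1]
  ]
}}

```text
time: 7.65
tool_pos: [0.4911, 0.11, 0.1483]
tcp_rot: [-0.639, 3.076, 0.001]
wrist_force: [3.5, 2.0, -6.2]
width: 0.152
grip_force: 60.3
```

{"method": "servo_tool", "body": {
  "series": [
    [0,0,0.03,0,0,0,1],
    [0,0,0.09,0,0,0,1],
    [0,0,0.16,0,0,0,1],
    [0,0,0.23,0,0,0,1],
    [0,0,0.3,0,0,0,1],
    [0,0,0.37,0,0,0,1],
    [0,0,0.44,0,0,0,1],
    [0,0,0.51,0,0,0,1],
    [0,0,0.57,0,0,0,1],
    [0,0,0.6,0,0,0,1],
    [0,0,0.6,0,0,0,1],
    [0,0,0.6,0,0,0,1]
  ],
  "newtons": 80
}}

```text
time: 8.85
tool_pos: [0.4911, 0.11, 0.2388]
tcp_rot: [-0.642, 3.075, 0.001]
wrist_force: [3.2, 1.8, -5.0]
width: 0.148
grip_force: 82.0
```

```bash
cat > chk.py <<'E'
from h import *
import sys
k=sys.argv[1]
S=cam("side");ims=bot.read_camera("side");
print([(q["score"],q["at"][1]*512,q["at"][0]*384) for q in bot.mark_of("carriage_top","side")[:1]])
W=cam("wrist");imw=bot.read_camera("wrist")
for p in("carriage_top","band_mid","lever_grip","lever_pin"):print("wrist",p,[(round(q["score"],2),round(q["at"][1]*512,1),round(q["at"][0]*384,1)) for q in bot.mark_of(p,"wrist")[:1]])
T=cam("top");bot.read_camera("top");print([(q["score"],q["at"][1]*512,q["at"][0]*384) for q in bot.mark_of("carriage_top","top")[:1]])
for z in(.27,.28,.287,.295,.3): print(z,proj(S,[.5716,.1366,z]).round(1),proj(W,[.5716,.1366,z]).round(1),proj(T,[.5716,.1366,z]).round(1))
g=cv2.cvtColor(ims,cv2.COLOR_RGB2GRAY)
print(g[130:165,236:240].mean(1).round())
a=cv2.resize(ims[100:200,185:285,::-1],(400,400),interpolation=cv2.INTER_CUBIC);b=cv2.resize(imw[:,:,::-1],(400,300))
b=cv2.copyMakeBorder(b,0,100,0,0,0);cv2.imwrite(f"pics/c{k}.png",np.hstack([a,b]))
E
python3 chk.py 1
```

```text
[(0.6, 229.376, 144.30720000000002)]
wrist carriage_top []
wrist band_mid []
wrist lever_grip [(0.94, 250.1, 267.0)]
wrist lever_pin []
[]
0.27 [231.3 149.1] [238.7 426. ] [208.9 170.1]
0.28 [231.2 146.8] [237.8 448.2] [208.7 169.5]
0.287 [231.2 145.2] [237.2 465.6] [208.6 169. ]
0.295 [231.1 143.3] [236.4 487.8] [208.4 168.4]
0.3 [231.  142.1] [235.8 503. ] [208.3 168.1]
[128. 127. 127. 127. 127. 126. 126. 126. 125. 124. 124. 120. 108.  80.
  57.  71.  97. 108. 107.  98.  80.  65.  64.  66.  66.  62.  62.  64.
  67.  69.  69.  71.  78.  86.  94.]
```

View pics/c1.png

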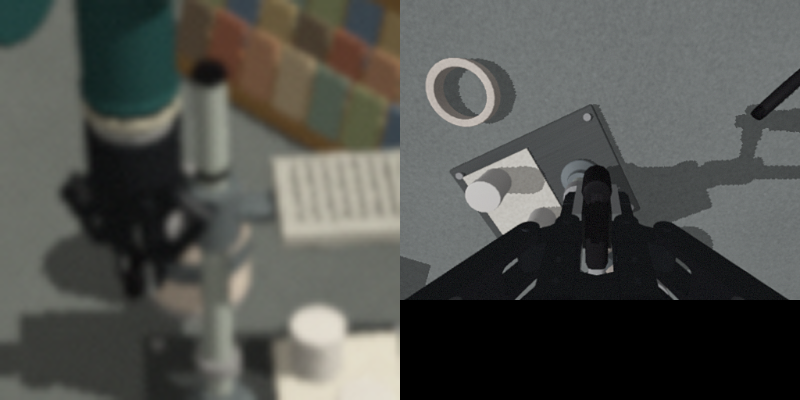

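The carriage has risen with the lever. In the side crop the block's top edge sits a little below the dark band. Next I'll measure how much lift is left.

Run:
```python
from h import *
S=cam("side");g=cv2.imread("pics/side0.png",0);print(g[160:182,236:240].mean(1).round())
cc=-S[2].T@S[3]; ax=np.array([.590,.1212]);d=cc[:2]-ax;d/=np.linalg.norm(d)
for z in(.19,.1966,.2,.28,.285,.29,.2966,.3):print(z,proj(S,[*(ax+.024*d),z])[1].round(2),proj(S,[*(ax+.013*d),z])[1].round(2))
```

```text
[108. 106. 106. 105. 104. 103. 102. 101.  96.  86.  73.  64.  61.  61.
  61.  61.  61.  61.  61.  62.  64.  70.]
0.19 170.71 168.6
0.1966 169.3 167.2
0.2 168.57 166.47
0.28 150.81 148.71
0.285 149.65 147.56
0.29 148.49 146.4
0.2966 146.95 144.86
0.3 146.15 144.06
```

```bash
cat > lamp.py <<'E'
from h import *
from scipy.optimize import brentq
S=cam("side");a=cv2.imread("pics/side0.png",0);b=cv2.cvtColor(bot.read_camera("side"),cv2.COLOR_RGB2GRAY)
tool=bot.read_state()["tool_pos"];print("tool",tool.round(4))
L=np.array([.590,.1212])+.14*np.array([.768,-.640])
for z0 in(.17,.18,.19):
    p0=proj(S,[*L,z0])
    x,y=int(p0[0]),int(p0[1]);t=a[y-16:y+16,x-24:x+24].astype(np.float32)
    A=cv2.Sobel(cv2.resize(t,None,fx=8,fy=8,interpolation=2),cv2.CV_32F,0,1)
    B=cv2.Sobel(cv2.resize(b[y-60:y+20,x-35:x+35].astype(np.float32),None,fx=8,fy=8,interpolation=2),cv2.CV_32F,0,1)
    r=cv2.matchTemplate(B,A,cv2.TM_CCOEFF_NORMED);_,m,_,l=cv2.minMaxLoc(r)
    dy=l[1]/8-60+16;dx=l[0]/8-35+24
    dz=brentq(lambda h:proj(S,[*L,z0+h])[1]-p0[1]-dy,-.05,.2);print(z0,p0.round(1),round(m,3),dx,dy,"dz",round(dz,4))
E
python3 lamp.py
```

```text
tool [0.4911 0.1098 0.2387]
0.17 [277.8 167.3] 0.78 1.0 -19.125 dz 0.0884
0.18 [277.9 165.2] 0.797 1.0 -19.125 dz 0.0876
0.19 [278.  163.1] 0.775 1.0 -19.125 dz 0.0869
```

{"method": "servo_tool", "body": {
  "series": [
    [0,0,0.03,0,0,0,1],
    [0,0,0.06,0,0,0,1],
    [0,0,0.093,0,0,0,1],
    [0,0,0.093,0,0,0,1],
    [0,0,0.093,0,0,0,1],
    [0,0,0.093,0,0,0,1]
  ]
}}

```text
time: 9.95
tool_pos: [0.4912, 0.1098, 0.2525]
tcp_rot: [-0.643, 3.075, 0.001]
wrist_force: [4.8, 2.9, -6.0]
width: 0.153
grip_force: 81.6
```

```bash
python3 lamp.py; python3 chk.py 2|tail -4
python3 - <<'E'
import cv2
from workcell import bot
im=bot.read_camera("side")[:,:,::-1]; cv2.imwrite("pics/s5.png",im); cv2.imwrite("pics/s5c.png",cv2.resize(im[125:170,215:275],(800,600),interpolation=2))
E
```

```text
tool [0.4912 0.1098 0.2525]
0.17 [277.8 167.3] 0.753 1.875 -22.875 dz 0.1049
0.18 [277.9 165.2] 0.76 1.875 -22.875 dz 0.104
0.19 [278.  163.1] 0.727 1.875 -22.875 dz 0.1031
0.3 [231.  142.1] [237.5 463.7] [208.3 168.1]
[128. 127. 127. 127. 126. 126. 126. 125. 125. 124. 123. 120. 108.  86.
  78.  88.  90.  77.  64.  64.  66.  66.  64.  64.  66.  68.  70.  70.
  72.  76.  85.  93.  96.  94.  93.]
```

View pics/s5c.png

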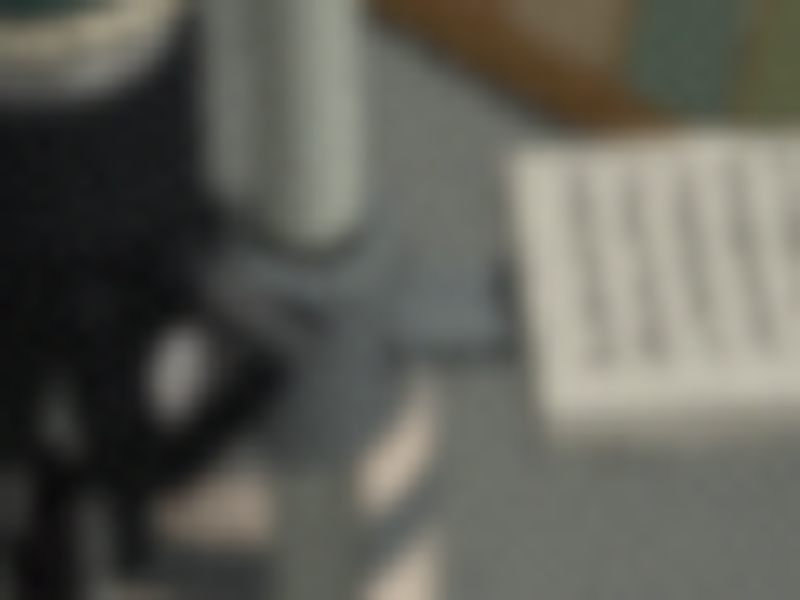

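Run:
```python
import numpy as np
from scipy.special import erf
from scipy.optimize import least_squares
x=np.arange(138,152)
i1=np.array([125,124,124,120,108,80,57,71,97,108,107,98,80,65.]) # 138..151
i2=np.array([125,124,123,120,108,86,78,88,90,77,64,64,66,66.])
st=lambda x,e,s:.5*(1+erf((x-e)/s/1.414))
def m(x,b0,b1,j,e,P,B,Q,F,Sd,s): # post, band, post below, face, side
    return P+(B-P)*st(x,b0,s)+(Q-B)*st(x,b1,s)+(F-Q)*st(x,j,s)+(Sd-F)*st(x,e,s)
# B black level fixed
for B in(15,30,45):
  f=lambda p:m(x,p[0],p[1],p[2],p[2]+2.1,124,B,p[3],p[4],64,p[5])-i1
  r=least_squares(f,[142.9,145.2,147.6,115,105,.9]);p=r.x;print("1",B,p.round(2),round(r.cost,1))
  for F in(p[4],95,110):
    g=lambda q:m(x,p[0],q[0],q[0],q[0]+2.1,124,B,F,F,64,p[5])-i2
    q=least_squares(g,[144.]);print("  2",round(F),q.x.round(2),round(q.cost,1),"rel band mid px",(q.x-(p[0]+p[1])/2).round(2))
```

```text
1 15 [143.14 144.87 147.39 109.33 112.98   1.06] 8.0
  2 113 [144.25] 14.6 rel band mid px [0.24]
  2 95 [144.05] 129.2 rel band mid px [0.04]
  2 110 [144.22] 16.2 rel band mid px [0.22]
1 30 [143.   145.04 147.45 110.15 111.17   1.01] 7.4
  2 111 [144.27] 15.1 rel band mid px [0.24]
  2 95 [144.09] 105.9 rel band mid px [0.07]
  2 110 [144.25] 13.9 rel band mid px [0.23]
1 45 [142.81 145.28 147.54 111.08 108.26   0.92] 7.6
  2 108 [144.28] 26.6 rel band mid px [0.24]
  2 95 [144.16] 82.9 rel band mid px [0.11]
  2 110 [144.29] 32.8 rel band mid px [0.25]
```

The fit puts the block's edge about 1 mm below the band's middle. I'll raise it 1 mm, then swing the lever closed along the arc.

{"method": "servo_tool", "body": {
  "series": [
    [0,0,0.006,0,0,0,1],
    [0,0,0.006,0,0,0,1],
    [0,0,0.006,0,0,0,1],
    [-0.019,0.051,0.006,0,0,-0.032,1],
    [-0.033,0.103,0.006,0,0,-0.064,1],
    [-0.042,0.156,0.006,0,0,-0.0955,1],
    [-0.045,0.21,0.006,0,0,-0.127,1],
    [-0.043,0.264,0.006,0,0,-0.159,1],
    [-0.036,0.317,0.006,0,0,-0.191,1],
    [-0.023,0.37,0.006,0,0,-0.223,1],
    [-0.005,0.421,0.006,0,0,-0.255,1],
    [0.018,0.469,0.006,0,0,-0.286,1],
    [0.046,0.516,0.006,0,0,-0.318,1],
    [0.078,0.559,0.006,0,0,-0.35,1],
    [0.084,0.567,0.006,0,0,-0.357,1],
    [0.084,0.567,0.006,0,0,-0.357,1],
    [0.084,0.567,0.006,0,0,-0.357,1]
  ]
}}

```text
time: 12.2
tool_pos: [0.5034, 0.194, 0.2531]
tcp_rot: [-1.089, -2.947, 0.002]
wrist_force: [3.2, 0.6, -8.4]
width: 0.153
grip_force: 81.5
```

```bash
python3 look.py 6; python3 lamp.py; python3 chk.py 3|tail -4
python3 - <<'E'
from h import *
from scipy.spatial.transform import Rotation as Ro
s=bot.read_state();R=Ro.from_rotvec(s["tcp_rot"]).as_matrix();print(np.degrees(np.arctan2(R[1,1],R[0,1])),s["wrist_force"].round(1),s["torque"].round(2))
E
```

```text
12.2 [0.5034 0.194  0.2531] [-1.0889e+00 -2.9465e+00  1.6000e-03] [ 0.32 -0.01  1.87 -0.    1.28 -0.54]
lever_grip 0.56 [250.  271.6]
quart_can 0.81 [343.7 190.5 477.3 314. ]
tool [0.5035 0.1941 0.2532]
0.17 [277.8 167.3] 0.777 1.625 -22.875 dz 0.1049
0.18 [277.9 165.2] 0.785 1.625 -22.875 dz 0.104
0.19 [278.  163.1] 0.757 1.625 -22.875 dz 0.1031
0.3 [231.  142.1] [251.4 468.4] [208.3 168.1]
[125. 126. 125. 125. 125. 125. 124. 123. 123. 122. 122. 119. 107.  86.
  78.  87.  88.  80.  73.  69.  67.  68.  69.  70.  70.  70.  70.  70.
  72.  77.  86.  93.  94.  93.  92.]
49.344130138428476 [ 4.4 -3.3 -9.8] [-0.25 -0.58  0.03]
```

View pics/c3.png

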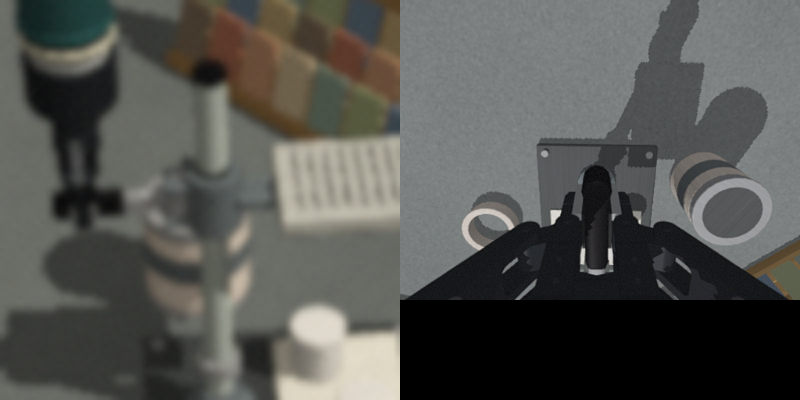

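The block's top edge lies on the band, about 1 mm below its middle, and the lever points along −x again. There is no stop reaction yet, so I'll press a little further to make sure the lever is fully closed.

{"method": "servo_tool", "body": {
  "series": [
    [0.007,0.0085,0,0,0,-0.006,1],
    [0.014,0.017,0,0,0,-0.0127,1],
    [0.014,0.017,0,0,0,-0.0127,1],
    [0.014,0.017,0,0,0,-0.0127,1]
  ]
}}

```text
time: 13.45
tool_pos: [0.5048, 0.1955, 0.2535]
tcp_rot: [-1.146, -2.924, 0.007]
wrist_force: [1.3, -7.5, -7.0]
width: 0.148
grip_force: 82.4
```

```bash
cat > f.py <<'E'
from h import *
from scipy.spatial.transform import Rotation as Ro
s=bot.read_state();R=Ro.from_rotvec(s["tcp_rot"]).as_matrix();f=s["wrist_force"]
print(s["time"],np.degrees(np.arctan2(R[1,1],R[0,1])),s["tool_pos"].round(4),f.round(1),"tang",f[:2]@[.64,.768],"rad",f[:2]@[.768,-.64],s["torque"].round(2),s["width"])
E
python3 f.py
```

```text
13.45 47.19028079135192 [0.5048 0.1955 0.2535] [ 1.3 -7.5 -7. ] tang -4.927787503154917 rad 5.8409064245019255 [-0.79 -0.08  0.95] 0.14815283325129672
```

```bash
python3 chk.py 4|tail -3; python3 lamp.py; python3 f.py
```

```text
[125. 125. 125. 125. 125. 124. 125. 124. 123. 122. 122. 118. 107.  88.
  83.  90.  89.  78.  71.  67.  67.  68.  70.  69.  69.  70.  69.  70.
  71.  77.  85.  92.  94.  93.  92.]
tool [0.5047 0.1955 0.2535]
0.17 [277.8 167.3] 0.79 1.625 -23.0 dz 0.1055
0.18 [277.9 165.2] 0.799 1.625 -23.0 dz 0.1046
0.19 [278.  163.1] 0.772 1.625 -23.0 dz 0.1036
13.95 47.1962985755499 [0.5047 0.1955 0.2535] [ 1.2 -6.9 -7.5] tang -4.569104378572246 rad 5.357429620090683 [-0.79 -0.11  0.96] 0.15219324653487395
```

```bash
python3 -c "
from workcell import bot
print(bot.finish_job())"
```

```text
the job is handed in; nothing more can be done
None
```

I handed the job in at about 14 s: the carriage's top edge is on the tape band, within about 1 mm of its middle by the side camera, and the gripper still holds the lever lightly against its closed stop; I saw nothing on the counter disturbed.

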